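Undo the wing nut of one polishing head

ROBOT

A 7-joint arm with a two-finger parallel gripper is mounted at the origin on a cart in front of the work surface, level with it; the furniture and walls round the work are solid. World frame = base frame: x ahead of the robot, y to its left, z up, the work surface at z = 0. Lengths are in mm, angles in rad, forces in N, time in s.
With the tool pointing down it reaches from about 400 to 850 mm from the base axis. Payload 10.4 kg.
Tool frame: the origin (TCP) lies midway between the tips of the shut fingers; the grasp point (between the pads) lies behind it (r.grip_depth is the z of the grasp point in the tool frame, in mm); z points along the fingers, y is the direction in which the jaws open and shut (so a half turn about z gives the same grasp; the last joint's range is limited). The gripper opens to 87 mm and grips with 3 to 60 N. Pads are 19 mm wide; open, the fingers measure 117 mm over their backs; the gripper's body (75 mm by 190 mm) begins 51 mm behind the grasp point.
Start: joints at [1.306, 0.332, -0.065, 1.46, 0.022, 1.35, -0.088], TCP at [149.677, -606.835, 222.576] pointing down, gripper open.
Joint ranges: [-2.6, 2.6], [-0.5, 2.12], [-1.47, 1.34], [0.16, 2.42], [-1.27, 4.41], [0.06, 2.06], [-2.6, 2.6]. Speed limits (rad/s): [2.22, 2.22, 2.79, 2.79, 3.14, 3.14, 3.14].

INTERFACE

Orientations are given as a rotation vector (axis times angle).
In Python, from plant import r, vision gives the robot as it stands.
- The arm moves only by the tool send_rows, never from a script. Its argument "steps" is a list of rows, each an object with "translation": the shift along the tool's x, y, z in units of 40 mm (1.0 is 40 mm), a list of three; "angular": the turn, a rotation vector about the tool's x, y, z in units of 6 degrees (1.0 is 6 degrees), a list of three; "jaw": the finger opening in mm, from 0 to 87. In form: [{"translation": [dx, dy, dz], "angular": [rx, ry, rz], "jaw": jaw}, ...]. A call has 1 to 12 rows; each row is the pose to reach, as a shift and turn from the pose measured when the call began, along the tool's axes at that moment; what a row does not reach only later rows make up. A row lasts 1/8 s, in which the tool goes at most 62.5 mm and 10.7 degrees, less where a joint would pass 70% of its speed; a pose out of reach is approached as far as the arm can. A call with a gripper value outside its range is refused whole. The fingers move at their own pace and stop on an object; "newtons" is the grip in N (left out, the last holds). Time passes only in rows, so rows that repeat a pose let the fingers close. It gives the time, the measured TCP pose, the force and the opening at its end, in the units of the state.
- r.observe(): the state, without advancing time (a new reading comes with each control period).
- vision.grab_frame(name): name is "scene" or "top"; returns the picture (420x560x3 uint8, red, green, blue); there is no depth.
- vision.camera_params(name): a dict with "fx", "fy", "cx", "cy" (pixels), "distortion" ([k1, k2, p1, p2, k3] as OpenCV has them; the pictures are not rectified), "origin" and "attitude" of the camera in the world. Camera axes: x right, y down, z forward; pixel columns grow to the right and rows downward; lengths in mm; the calibration is good to about 2 mm. A picture is of the moment at which its call begins. camera_params takes no time and is no camera call.
- r.close_job(): hands the job in, once; it reports no verdict.
Trained networks look in the newest picture that a camera, given by its name, has taken for a name from the list of things; names that differ only in an ending like _2 or _b are one class to them, and where a whole thing is asked for, a point or a joint stands for the part that bears it (a point fixed in the world has none). Each returns a list of dicts, best first, with "score" (0 to 1); they miss things now and then, are a little off and sometimes report something else, mostly with a low value. They report only what shows in the picture. A call takes as long as a camera call.
- vision.search_frame(camera, query): "location" ([row, column] in pixels, amid what is visible of it).
- vision.silhouettes(camera, query): "mask" (420x560 bool, what is visible of it) and "location" ([row, column] in pixels, amid what is visible of it).
The state is a dict: "t": time; "joints": joint angles; "qd": joint speeds; "joint_efforts": joint torques, N m; "tool_pos": TCP position; "ee_rot": TCP orientation; "wrist_force": force on the tool from outside, world axes, zero at the start; "ft_torque": the same for the moment, N m; "width": finger opening in mm.
Only numpy, scipy, OpenCV 4.12 (cv2) and the standard library are available. Lean on these libraries where they do the work, as an engineer would, in place of code of your own. Each camera call takes 0.05 s, during which the arm holds its last target.

TASK

The felt disc of the polishing head on the right, as seen from the robot (the one on the balance's side), is due to be changed: loosen its wing nut by a sixth of a turn (60 degrees) or more and let go of it. The two heads run opposite ways, so one of them has a left-hand thread and nothing shows which: feel which way the nut gives. Leave the other head's nut tight.

Things in the scene. Friction and masses are not known exactly. Their poses are not given: they have to be found in the camera images.
- nut_1_wings (a point): centre of the wings of nut 1, on its vertical axis, 93.5 mm above the worktop. Steel wing nut on a fixed round grey polishing head (140 mm across; felt disc 125 mm across, top at 64 mm). The wings form an upright bar 56 mm long (along this x axis), 10 mm thick, from 77.5 to 103.5 mm up: pinch it across from above. Under it a hub 28 mm across and a washer 44 mm across, top at 67 mm.
- nut_2_wings (a point): centre of the wings of nut 2, on its vertical axis, 93.5 mm above the worktop. Steel wing nut on a fixed round grey polishing head (140 mm across; felt disc 125 mm across, top at 64 mm). The wings form an upright bar 56 mm long (along this x axis), 10 mm thick, from 77.5 to 103.5 mm up: pinch it across from above. Under it a hub 28 mm across and a washer 44 mm across, top at 67 mm.
- nut_1 (a joint): turn of nut 1 from tight, rad: 0 = tight (solid stop: it gives no further that way), grows as it loosens whichever way its thread runs, to 2.4 (end stop). Of the two nuts one loosens anticlockwise seen from above, the other (left-hand thread) clockwise; which is which is not marked. Loosening takes an even 0.08 N m; it stays where left.
- nut_2 (a joint): turn of nut 2 from tight, rad: 0 = tight (solid stop: it gives no further that way), grows as it loosens whichever way its thread runs, to 2.4 (end stop). Of the two nuts one loosens anticlockwise seen from above, the other (left-hand thread) clockwise; which is which is not marked. Loosening takes an even 0.08 N m; it stays where left.

How it is judged:
By the outcome, as a careful person would: the job done as asked, in the order asked, and still so for the second after the job is handed in, with the robot touching nothing.
It also fails if it takes over 40 s, if anything falls off the work surface, if the arm or the gripper's body presses on something with over 40 N, if the wrist force passes 120 N, or if a joint passes its speed limit or range.

## Working session

There is one attempt and no reset: what is moved stays moved. The work goes in short steps, Python scripts to look and compute and a tool call to move; the robot and the scene stay as the last step left them, time stands still between calls to the robot, and variables do not carry over. Pictures are saved under pics/ and viewed, and the job is handed in when it is done.

Besides the shell and the picture viewer there is one more tool, called as name(argument=value, ...), one argument or row to a line, values as JSON. send_rows: Moves the arm, as the interface text tells. Its arguments: {"type":"object","properties":{"steps":{"type":"array","items":{"type":"object","properties":{"translation":{"type":"array","items":{"type":"number"}},"angular":{"type":"array","items":{"type":"number"}},"jaw":{"type":"number"}}}},"newtons":{"type":"number"}},"required":["steps"]}

```bash
mkdir -p pics; ls; python3 - <<'E'
from plant import r, vision
import cv2
o=r.observe(); print({k:o[k] for k in o if k in('t','tool_pos','ee_rot','width','wrist_force','ft_torque')}, r.grip_depth)
for n in('scene','top'):
    im=vision.grab_frame(n); cv2.imwrite(f'pics/{n}0.png',im[:,:,::-1]); print(vision.camera_params(n))
    for q in('nut_1_wings',):
        for d in vision.search_frame(n,q): print(n,d)
E
```

```text
pics
{'t': 0.0, 'tool_pos': array([ 149.55252183, -606.42210679,  221.7427659 ]), 'ee_rot': array([-3.11721865e+00, -3.78744552e-01,  4.29700497e-04]), 'wrist_force': array([0.38887107, 0.65708243, 0.62408025]), 'ft_torque': array([ 0.01994307, -0.03917316,  0.00162954]), 'width': 87.26532247352682} -18.700000000000003
{'fx': 394.4031278990701, 'fy': 394.4031278990701, 'cx': 284.9389170311729, 'cy': 211.42096466017196, 'distortion': array([0.02594887, 0.        , 0.        , 0.        , 0.        ]), 'origin': array([188.29555133, 345.29519597, 691.36549767]), 'attitude': array([-0.7529952 ,  2.58043704, -1.15242884])}
scene {'location': [189.6, 321.5], 'score': 0.76}
{'fx': 421.21574585396866, 'fy': 421.21574585396866, 'cx': 280.4972073619153, 'cy': 206.97473504115356, 'distortion': array([-0.01378987,  0.        ,  0.        ,  0.        ,  0.        ]), 'origin': array([ 418.94172495, -178.57788731,  960.25504271]), 'attitude': array([-2.16204292,  2.18659608, -0.14993153])}
top {'location': [211.5, 346.4], 'score': 0.77}
```

View pics/top0.png

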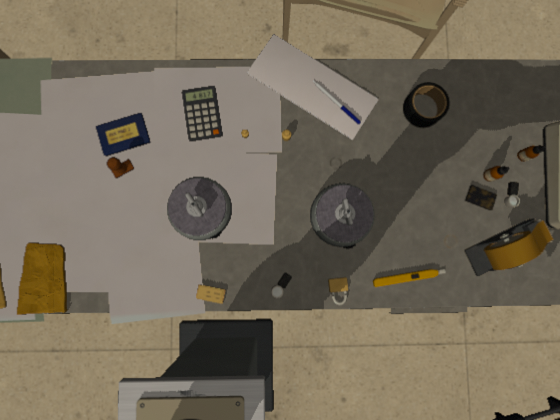

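View pics/scene0.png

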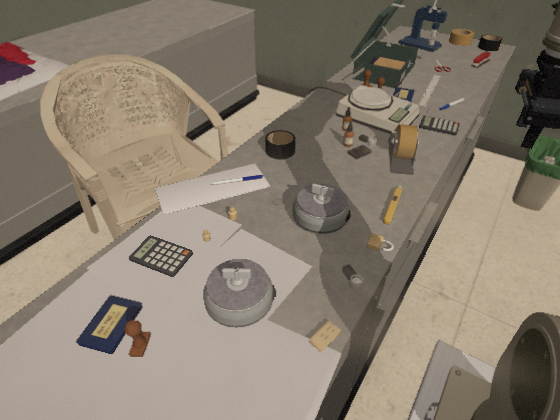

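The top view shows two heads, at about (row 207, col 197) and (row 212, col 344). The balance is on the right side, so the target is the head at col 344. Next I'll localise the wings and find the bar's yaw.

```bash
cat > h.py <<'E'
import numpy as np,cv2
from scipy.spatial.transform import Rotation as R
from plant import r,vision
def ray(n,px):
    c=vision.camera_params(n);K=np.array([[c['fx'],0,c['cx']],[0,c['fy'],c['cy']],[0,0,1]])
    u=cv2.undistortPoints(np.array(px,float).reshape(-1,1,2),K,c['distortion']).reshape(-1,2)
    d=np.c_[u,np.ones(len(u))]@R.from_rotvec(c['attitude']).as_matrix().T
    return c['origin'],d
def plane(n,px,z):
    o,d=ray(n,px); return o+d*((z-o[2])/d[:,2])[:,None]
def proj(n,P):
    c=vision.camera_params(n);K=np.array([[c['fx'],0,c['cx']],[0,c['fy'],c['cy']],[0,0,1]])
    Rm=R.from_rotvec(c['attitude']).as_matrix().T
    return cv2.projectPoints(np.array(P,float).reshape(-1,1,3),cv2.Rodrigues(Rm)[0],-Rm@c['origin'],K,c['distortion'])[0].reshape(-1,2)
E
python3 - <<'E'
from h import *
for n in('top','scene'):
    im=vision.grab_frame(n)
    ds=vision.silhouettes(n,'nut_1_wings')
    for d in ds:
        m=d['mask'];ys,xs=np.nonzero(m);print(n,d['score'],d['location'],m.sum(),xs.min(),xs.max(),ys.min(),ys.max(),plane(n,[d['location'][::-1]],93.5)[0].round(1))
    for d in vision.search_frame(n,'nut_2_wings'): print(d,plane(n,[d['location'][::-1]],93.5)[0].round(1))
c=cv2.resize(vision.grab_frame('top')[170:255,300:390],None,fx=6.5,fy=6.5,interpolation=cv2.INTER_CUBIC)
cv2.imwrite('pics/c1.png',c[:,:,::-1])
c=cv2.resize(vision.grab_frame('scene')[165:245,280:365],None,fx=6.5,fy=6.5,interpolation=cv2.INTER_CUBIC)
cv2.imwrite('pics/c2.png',c[:,:,::-1])
print(plane('top',[[197,207],[344,212]],93.5))
E
```

```text
top 0.52 [210.2, 343.7] 182 339 351 198 223 [ 509.5 -331.6   93.5]
{'location': [205.3, 195.4], 'score': 0.52} [522.8 -24.7  93.5]
scene 0.76 [190.0, 323.9] 280 311 333 183 200 [ 499.1 -335.1   93.5]
{'location': [275.6, 241.0], 'score': 0.61} [509.5 -18.   93.5]
[[ 519.21276961  -28.04219536   93.5       ]
 [ 505.73747742 -332.1308085    93.5       ]]
```

View pics/c1.png

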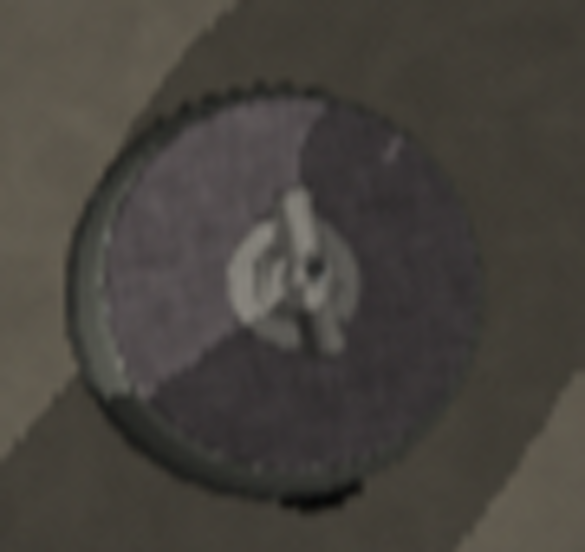

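View pics/c2.png

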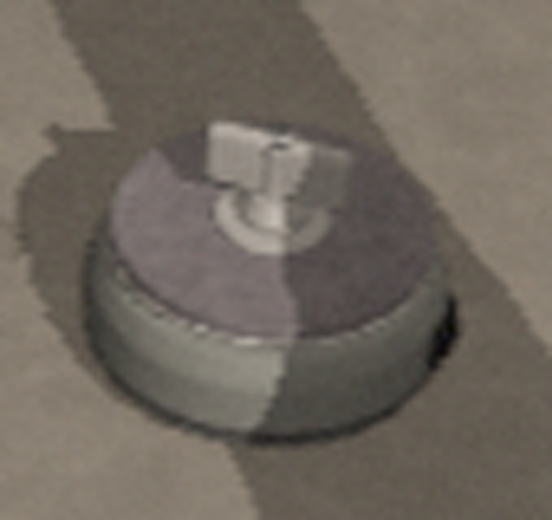

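```bash
python3 - <<'E'
from h import *
f=lambda p,o:[[o[0]+x/6.5,o[1]+y/6.5] for x,y in p]
a=plane('top',f([[293,188],[333,352]],(300,170)),103.5);print(a,a.mean(0),np.degrees(np.arctan2(*(a[0]-a[1])[1::-1])))
b=plane('scene',f([[211,124],[353,153]],(280,165)),103.5);print(b,b.mean(0),np.degrees(np.arctan2(*(b[0]-b[1])[1::-1])))
print(plane('top',f([[292,283]],(300,170)),64))
print(plane('scene',f([[275,235]],(280,165)),64))
def ov(n,o,c,yaw,fn):
    im=vision.grab_frame(n);s=6.5
    I=cv2.resize(im[o[1]:o[1]+85,o[0]:o[0]+90],None,fx=s,fy=s,interpolation=cv2.INTER_CUBIC)[:,:,::-1].copy()
    u=np.array([np.cos(yaw),np.sin(yaw)]);v=np.array([-u[1],u[0]]);c=np.array(c)
    def dr(P,col): cv2.polylines(I,[np.int32((proj(n,P)-o+.5)*s-.5)],True,col,1)
    for z in(77.5,103.5): dr([[*(c+28*p*u+5*q*v),z] for p,q in((1,1),(1,-1),(-1,-1),(-1,1))],(0,255,255) if z>90 else (0,255,0))
    t=np.linspace(0,6.28,60)
    for rr,z in((62.5,64),(22,67)): dr([[c[0]+rr*np.cos(x),c[1]+rr*np.sin(x),z] for x in t],(255,0,0))
    cv2.imwrite(fn,I)
    return I
c=(a.mean(0)+b.mean(0))[:2]/2
yaw=np.arctan2(*(a[0]-a[1])[1::-1])
cv2.imwrite('pics/ov1.png',np.vstack([cv2.resize(ov('top',(300,170),c,yaw,'pics/x.png'),None,fx=1,fy=1)]));ov('scene',(280,165),c,yaw,'pics/ov2.png')
o=r.observe();print(R.from_rotvec(o['ee_rot']).as_matrix().round(3))
E
```

```text
[[ 531.788513   -333.39529938  103.5       ]
 [ 479.57988967 -344.48684181  103.5       ]] [ 505.68420134 -338.9410706   103.5       ] 11.99396968364137
[[ 527.85847101 -328.72589173  103.5       ]
 [ 475.73756915 -342.08845491  103.5       ]] [ 501.79802008 -335.40717332  103.5       ] 14.379568217420955
[[ 505.3521611  -339.24885679   64.        ]]
[[ 497.26337737 -328.06530364   64.        ]]
[[ 0.971  0.239  0.   ]
 [ 0.239 -0.971 -0.   ]
 [ 0.     0.    -1.   ]]
```

View pics/ov1.png

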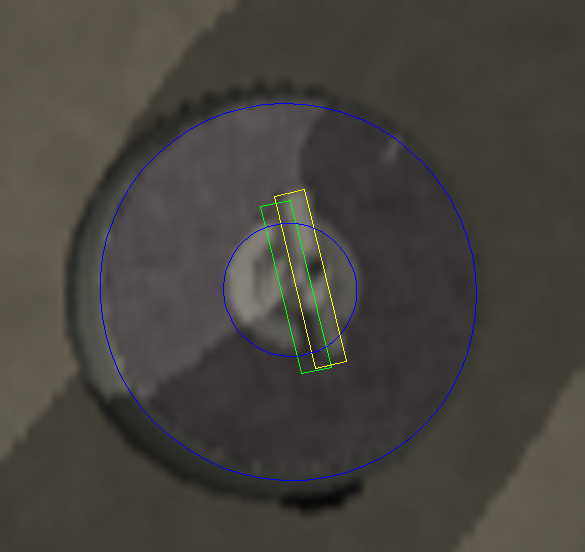

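View pics/ov2.png

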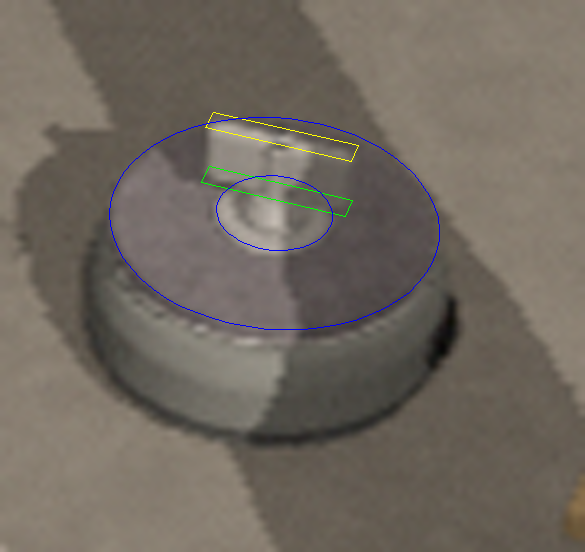

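The overlay fits within a few mm. The nut centre is about (504.5, -338), and the bar's yaw of about 13° already matches the tool x axis. I'll move across at height first.

send_rows(
  steps=[
    {"translation": [1.3,-0.55,0],"angular": [0,0,0],"jaw": 60},
    {"translation": [2.6,-1.1,0],"angular": [0,0,0],"jaw": 60},
    {"translation": [3.9,-1.65,0],"angular": [0,0,0],"jaw": 60},
    {"translation": [5.2,-2.2,0],"angular": [0,0,0],"jaw": 60},
    {"translation": [6.5,-2.8,0],"angular": [0,0,0],"jaw": 60},
    {"translation": [7.8,-3.35,0],"angular": [0,0,0],"jaw": 60},
    {"translation": [9.1,-3.9,0],"angular": [0,0,0],"jaw": 60},
    {"translation": [10.2,-4.4,0],"angular": [0,0,0],"jaw": 60},
    {"translation": [10.2,-4.4,0],"angular": [0,0,0],"jaw": 60},
    {"translation": [10.2,-4.4,0.5],"angular": [0,0,0],"jaw": 60},
    {"translation": [10.2,-4.4,1.0],"angular": [0,0,0],"jaw": 60},
    {"translation": [10.2,-4.4,1.5],"angular": [0,0,0],"jaw": 60},
  ],
  newtons=15,
)

```text
t: 2.2
tool_pos: [502.9, -339.2, 162.0]
ee_rot: [3.118, 0.377, -0.0]
wrist_force: [-0.3, -0.7, 0.4]
width: 60.2
```

```bash
python3 - <<'E'
from h import *
for i,n in enumerate(('top','scene')):
    im=vision.grab_frame(n);cv2.imwrite(f'pics/b{i}.png',im[:,:,::-1])
o=r.observe();p=o['tool_pos'];M=R.from_rotvec(o['ee_rot']).as_matrix();print(o['t'],p,M.round(3),o['joints'].round(2),o['wrist_force'],o['ft_torque'])
print((M.T@(np.array([504.5,-337.7,80])-p)/40).round(2))
im=vision.grab_frame('scene')[120:260,240:400]
cv2.imwrite('pics/b2.png',cv2.resize(im,None,fx=4,fy=4,interpolation=cv2.INTER_CUBIC)[:,:,::-1])
E
```

```text
2.3 [ 501.82375735 -338.51379324  160.40475141] [[ 0.971  0.238 -0.003]
 [ 0.238 -0.971  0.002]
 [-0.003 -0.002 -1.   ]] [ 0.77  0.35 -0.32  1.58  0.11  1.23 -0.9 ] [ 0.46174103  0.43985095 -0.2542348 ] [-0.00260181 -0.01361504  0.01841182]
[0.08 0.   2.01]
```

View pics/b2.png

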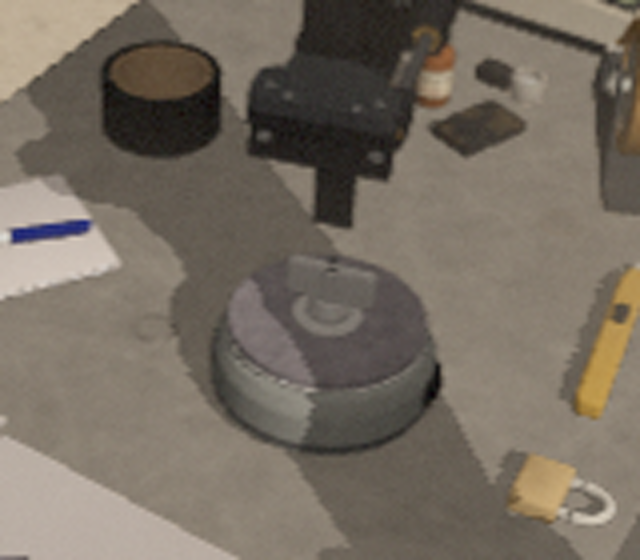

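The near finger (col ~335, row ~220 in the crop) stands above the wings (col ~333, row ~280), parallel to the bar. I'll descend with the jaws open, then close gently.

send_rows(
  steps=[
    {"translation": [0.05,0,0.6],"angular": [0,0,0],"jaw": 60},
    {"translation": [0.05,0,1.2],"angular": [0,0,0],"jaw": 60},
    {"translation": [0.05,0,1.7],"angular": [0,0,0],"jaw": 60},
    {"translation": [0.05,0,2.0],"angular": [0,0,0],"jaw": 60},
    {"translation": [0.05,0,2.0],"angular": [0,0,0],"jaw": 60},
  ],
  newtons=8,
)

```text
t: 2.98
tool_pos: [504.1, -338.2, 81.5]
ee_rot: [-3.117, -0.377, 0.004]
wrist_force: [-0.7, -0.8, -0.1]
width: 60.0
```

```bash
python3 - <<'E'
from h import *
im=vision.grab_frame('scene')[120:260,240:400]
cv2.imwrite('pics/d2.png',cv2.resize(im,None,fx=4,fy=4,interpolation=cv2.INTER_CUBIC)[:,:,::-1])
im=vision.grab_frame('top')[150:270,270:420]
cv2.imwrite('pics/d1.png',cv2.resize(im,None,fx=4,fy=4,interpolation=cv2.INTER_CUBIC)[:,:,::-1])
o=r.observe();print(o['tool_pos'],o['wrist_force'],o['ft_torque'])
E
```

```text
[ 504.82461108 -338.43368129   82.728258  ] [-0.27099171  1.12353717  0.46406196] [ 0.03656133 -0.00291038 -0.03130029]
```

View pics/d2.png

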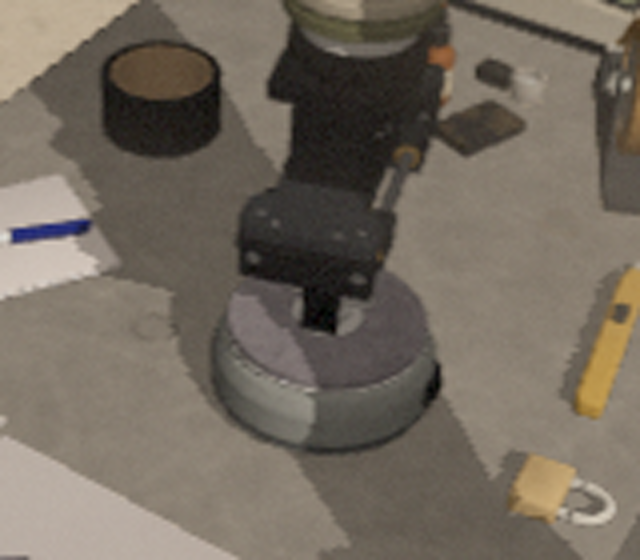

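send_rows(
  steps=[
    {"translation": [0,0,0],"angular": [0,0,0],"jaw": 30},
    {"translation": [0,0,0],"angular": [0,0,0],"jaw": 16},
    {"translation": [0,0,0],"angular": [0,0,0],"jaw": 6},
    {"translation": [0,0,0],"angular": [0,0,0],"jaw": 6},
    {"translation": [0,0,0],"angular": [0,0,0],"jaw": 6},
    {"translation": [0,0,0],"angular": [0,0,0],"jaw": 6},
  ],
  newtons=10,
)

```text
t: 3.82
tool_pos: [504.5, -337.2, 82.6]
ee_rot: [-3.116, -0.378, 0.003]
wrist_force: [-2.4, 2.9, 3.7]
width: 10.1
```

```bash
python3 - <<'E'
from h import *
o=r.observe();print(o['t'],o['tool_pos'],o['ee_rot'],o['width'],o['wrist_force'],o['ft_torque'],o['joints'].round(2))
E
```

```text
3.825 [ 504.47944245 -337.21346042   82.55158715] [-3.11647118e+00 -3.77678838e-01  2.95236792e-03] 10.060567776409949 [-2.39045336  2.94625832  3.67389916] [ 0.08962956  0.32129628 -0.11196551] [ 0.76  0.43 -0.31  1.65  0.14  1.09 -0.92]
```

The bar is gripped at 10.1 mm. Now I'll test a small turn clockwise (tool +z), gently.

send_rows(
  steps=[
    {"translation": [0,0,0],"angular": [0,0,0.0],"jaw": 6},
    {"translation": [0,0,0],"angular": [0,0,0.4],"jaw": 6},
    {"translation": [0,0,0],"angular": [0,0,0.8],"jaw": 6},
    {"translation": [0,0,0],"angular": [0,0,0.8],"jaw": 6},
  ],
  newtons=20,
)

```text
t: 4.32
tool_pos: [504.4, -337.2, 82.6]
ee_rot: [-3.13, -0.248, 0.004]
wrist_force: [-2.2, 1.2, 1.8]
width: 10.0
```

```bash
python3 - <<'E'
from h import *
o=r.observe();print(o['t'],o['tool_pos'],o['ee_rot'],o['width'],o['wrist_force'],o['ft_torque'],R.from_rotvec(o['ee_rot']).as_matrix()[:2,0])
E
```

```text
4.325 [ 504.35151429 -337.18245266   82.58331267] [-3.12964058 -0.24813176  0.00372843] 9.960193253945205 [-2.21166114  1.20857614  1.79485921] [0.2451545  0.42580729 0.41913882] [0.9875037  0.15758044]
```

The tool turned 4.7° clockwise and the torque rose to 0.42 N m, far above 0.08. That suggests a stop. I'll try the other way and compare.

send_rows(
  steps=[
    {"translation": [0,0,0],"angular": [0,0,-0.4],"jaw": 6},
    {"translation": [0,0,0],"angular": [0,0,-0.8],"jaw": 6},
    {"translation": [0,0,0],"angular": [0,0,-1.2],"jaw": 6},
    {"translation": [0,0,0],"angular": [0,0,-1.6],"jaw": 6},
    {"translation": [0,0,0],"angular": [0,0,-1.6],"jaw": 6},
  ],
)

```text
t: 4.95
tool_pos: [504.4, -337.4, 82.6]
ee_rot: [-3.098, -0.51, 0.003]
wrist_force: [-1.0, -0.3, -0.2]
width: 10.1
```

```bash
python3 - <<'E'
from h import *
o=r.observe();print(o['t'],o['tool_pos'],o['ee_rot'],o['width'],o['wrist_force'],o['ft_torque'],R.from_rotvec(o['ee_rot']).as_matrix()[:2,0])
E
```

```text
4.95 [ 504.41338388 -337.43359813   82.60328384] [-3.09791075e+00 -5.09507171e-01  2.99484010e-03] 10.148225586184282 [-0.99877358 -0.25111725 -0.20480035] [-0.14264662 -0.02585515  0.01377679] [0.94732367 0.32027404]
```

Torque is near zero at yaw 18.7°. I'll continue anticlockwise to confirm it stays small.

send_rows(
  steps=[
    {"translation": [0,0,0],"angular": [0,0,-0.5],"jaw": 6},
    {"translation": [0,0,0],"angular": [0,0,-1.0],"jaw": 6},
    {"translation": [0,0,0],"angular": [0,0,-1.0],"jaw": 6},
  ],
)

```text
t: 5.32
tool_pos: [504.5, -337.6, 82.6]
ee_rot: [-3.067, -0.67, 0.002]
wrist_force: [0.6, -0.0, 0.4]
width: 10.0
```

```bash
python3 - <<'E'
from h import *
o=r.observe();print(o['t'],o['tool_pos'],o['ee_rot'],o['width'],o['wrist_force'],o['ft_torque'],R.from_rotvec(o['ee_rot']).as_matrix()[:2,0])
E
```

```text
5.325 [ 504.49581168 -337.64530389   82.60321239] [-3.06748448e+00 -6.69658826e-01  2.38653376e-03] 9.961454982262751 [ 0.62419995 -0.00192819  0.37817303] [-0.19297815 -0.06158358  0.04623301] [0.90901758 0.41675635]
```

It gives anticlockwise with little torque, so this nut has the normal thread. I'll turn about 66° more.

send_rows(
  steps=[
    {"translation": [0,0,0],"angular": [0,0,-1],"jaw": 6},
    {"translation": [0,0,0],"angular": [0,0,-2],"jaw": 6},
    {"translation": [0,0,0],"angular": [0,0,-3],"jaw": 6},
    {"translation": [0,0,0],"angular": [0,0,-4],"jaw": 6},
    {"translation": [0,0,0],"angular": [0,0,-5],"jaw": 6},
    {"translation": [0,0,0],"angular": [0,0,-6],"jaw": 6},
    {"translation": [0,0,0],"angular": [0,0,-7],"jaw": 6},
    {"translation": [0,0,0],"angular": [0,0,-8],"jaw": 6},
    {"translation": [0,0,0],"angular": [0,0,-9],"jaw": 6},
    {"translation": [0,0,0],"angular": [0,0,-10],"jaw": 6},
    {"translation": [0,0,0],"angular": [0,0,-11],"jaw": 6},
    {"translation": [0,0,0],"angular": [0,0,-11],"jaw": 6},
  ],
)

```text
t: 6.82
tool_pos: [506.3, -338.8, 82.7]
ee_rot: [2.208, 2.232, 0.002]
wrist_force: [9.0, -6.1, -8.2]
width: 10.0
```

```bash
python3 - <<'E'
from h import *
o=r.observe();x=R.from_rotvec(o['ee_rot']).as_matrix()[:2,0];print(o['t'],o['tool_pos'],o['width'],o['wrist_force'],o['ft_torque'],x,np.degrees(np.arctan2(x[1],x[0])),o['joints'].round(2))
E
```

```text
6.825 [ 506.28132347 -338.77023597   82.69688919] 10.043095983357397 [ 9.015023   -6.1183452  -8.18707424] [-1.26353048 -2.25295417  0.06464303] [-0.01059195  0.99994387] 90.60688550974702 [ 0.94  0.47 -0.54  1.64  0.26  1.11  0.34]
```

Yaw is now 90.6°, about 77° past tight, with only a small axial torque. Forces are modest. I'll open the jaws and lift.

send_rows(
  steps=[
    {"translation": [0,0,0],"angular": [0,0,0],"jaw": 25},
    {"translation": [0,0,0],"angular": [0,0,0],"jaw": 50},
    {"translation": [0,0,0],"angular": [0,0,0],"jaw": 60},
    {"translation": [0,0,-0.5],"angular": [0,0,0],"jaw": 60},
    {"translation": [0,0,-1],"angular": [0,0,0],"jaw": 60},
    {"translation": [0,0,-2],"angular": [0,0,0],"jaw": 60},
    {"translation": [0,0,-3],"angular": [0,0,0],"jaw": 60},
    {"translation": [0,0,-4],"angular": [0,0,0],"jaw": 60},
    {"translation": [0,0,-4],"angular": [0,0,0],"jaw": 60},
  ],
)

```text
t: 7.95
tool_pos: [507.6, -339.2, 248.1]
ee_rot: [2.203, 2.227, 0.004]
wrist_force: [0.5, -0.9, -1.0]
width: 59.9
```

```bash
python3 - <<'E'
from h import *
im=vision.grab_frame('scene')[120:260,240:400]
cv2.imwrite('pics/e2.png',cv2.resize(im,None,fx=4,fy=4,interpolation=cv2.INTER_CUBIC)[:,:,::-1])
im=vision.grab_frame('top');cv2.imwrite('pics/e1.png',im[:,:,::-1])
o=r.observe();print(o['t'],o['tool_pos'],o['width'],o['wrist_force'])
E
```

```text
8.05 [ 506.06700705 -338.74865837  243.96688767] 59.751365824249135 [-0.278189   -1.42976415 -0.79677656]
```

View pics/e2.png

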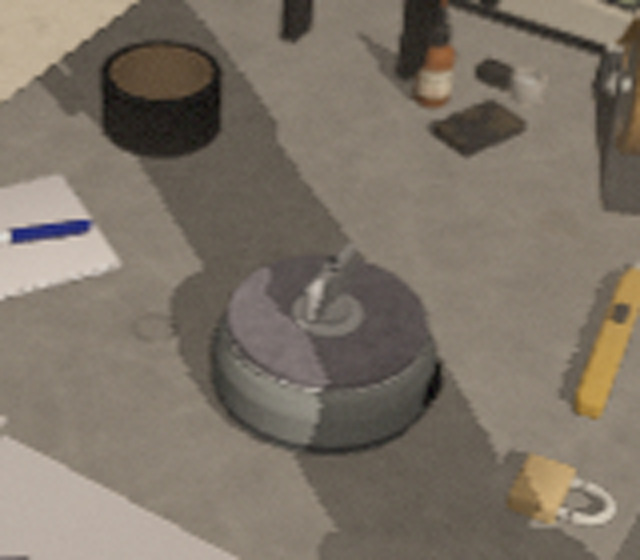

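View pics/e1.png

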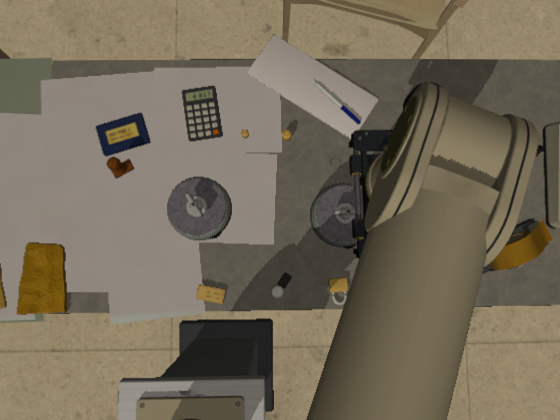

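The nut's wings have turned and stand free at crop (330, 285). The other head at top (207, 198) looks unchanged. I'll check the angle with an overlay before handing in.

```bash
python3 - <<'E'
from h import *
n='scene';o=(295,170);s=10
im=vision.grab_frame(n)[170:220,295:355]
I=cv2.resize(im,None,fx=s,fy=s,interpolation=cv2.INTER_CUBIC)[:,:,::-1].copy()
J=I.copy()
c=np.array([502.,-335.])
for deg,col in((73,(0,0,255)),(90,(0,255,255))):
    a=np.radians(deg);u=np.array([np.cos(a),np.sin(a)])
    P=[[*(c+28*k*u),z] for k,z in((1,103.5),(-1,103.5),(-1,77.5),(1,77.5))]
    cv2.polylines(J,[np.int32((proj(n,P)-o+.5)*s)],True,col,1)
cv2.imwrite('pics/f.png',cv2.resize(np.hstack([I,J]),(800,333)))
E
```

```text
(no output)
```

View pics/f.png

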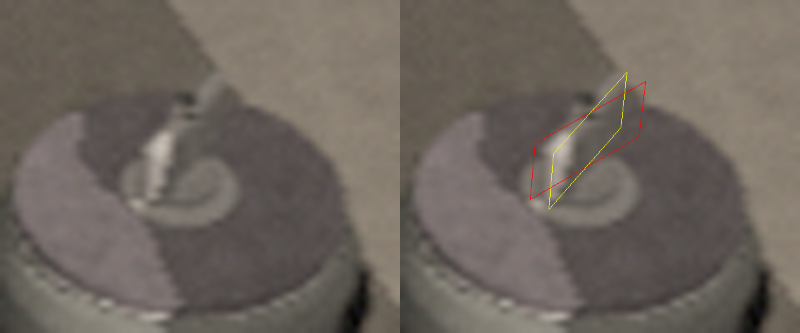

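The image angle isn't clear at this resolution. I'll move the arm aside for a clear top view.

send_rows(
  steps=[
    {"translation": [-1,0,0],"angular": [0,0,0],"jaw": 60},
    {"translation": [-2,0,0],"angular": [0,0,0],"jaw": 60},
    {"translation": [-3,0,0],"angular": [0,0,0],"jaw": 60},
    {"translation": [-4,0,0],"angular": [0,0,0],"jaw": 60},
    {"translation": [-4,0,0],"angular": [0,0,0],"jaw": 60},
  ],
)

```text
t: 8.72
tool_pos: [505.3, -501.6, 240.5]
ee_rot: [-2.214, -2.228, -0.0]
wrist_force: [-0.0, 0.1, 0.2]
width: 59.9
```

```bash
python3 - <<'E'
from h import *
n='top';o=(315,185);s=10
im=vision.grab_frame(n)[185:240,315:375]
I=cv2.resize(im,None,fx=s,fy=s,interpolation=cv2.INTER_CUBIC)[:,:,::-1].copy()
I=cv2.convertScaleAbs(I,alpha=1.5);J=I.copy()
c=np.array([505.5,-339.])
for deg,col in((73,(0,0,255)),(90,(0,255,255))):
    a=np.radians(deg);u=np.array([np.cos(a),np.sin(a)]);v=np.array([-u[1],u[0]])
    P=[[*(c+28*k*u+5*q*v),103.5] for k,q in((1,1),(1,-1),(-1,-1),(-1,1))]
    cv2.polylines(J,[np.int32((proj(n,P)-o+.5)*s)],True,col,1)
cv2.imwrite('pics/g.png',cv2.resize(np.hstack([I,J]),(800,367)))
for d in vision.silhouettes(n,'nut_1_wings'):
    ys,xs=np.nonzero(d['mask']);w=plane(n,np.c_[xs,ys],100)[:,:2];C=np.cov(w.T);e,V=np.linalg.eigh(C);print(d['score'],d['location'],w.mean(0),np.degrees(np.arctan2(V[1,1],V[0,1]))%180,e)
E
```

```text
0.73 [211.0, 344.5] [ 505.34836546 -335.78159955] 93.11636255232736 [ 34.53228216 201.36396937]
```

View pics/g.png

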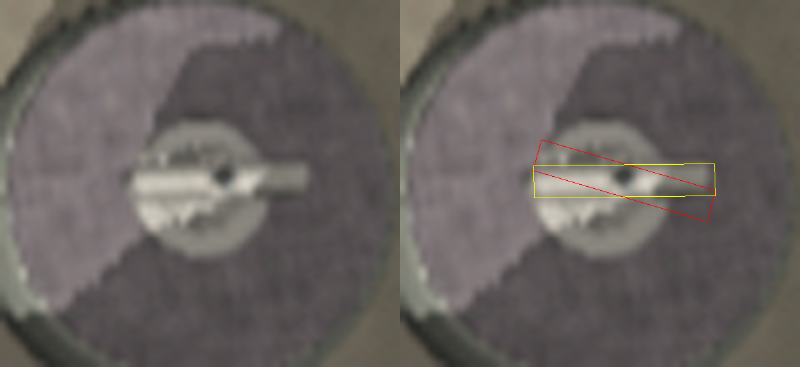

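The bar clearly lies at about 90° (cols 532–715 in the zoom), matching the yellow outline. It started at about 13°, so the nut has turned about 77°. The robot is clear, so I'll hand in.

```bash
python3 -c "
from plant import r
print(r.close_job())"
```

```text
the job is handed in; nothing more can be done
None
```

I loosened the wing nut on the right-hand (balance-side) head by about 77° anticlockwise, let go of it and handed the job in at about 9 s.

- **Which way it gives:** a small clockwise test turn raised the torque to about 0.4 N m, which I took as the tight stop. Anticlockwise it turned with under 0.1 N m.
- **Final angle:** the bar started at about 12–14°. The tool was at 90.6° when it let go. In a clear top view afterwards the bar matches an outline drawn at 90°, and the network's mask gave 93°.
- **Disagreeing check:** an earlier overlay on the scene camera was ambiguous and could have read as less than 90°. The clear top view settled it.
- **Other head:** I never touched the other nut, and it looks unchanged in the picture.
- **Robot clear:** the gripper is open and well away from both heads, and the wrist force reads about zero.

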